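# Push out the locked filter slide with a pin tool

## Robot

A 7-joint arm with a two-finger parallel gripper is mounted at the origin on a cart in front of the work surface, level with it; the furniture and walls round the work are solid. World frame = base frame: x ahead of the robot, y to its left, z up, the work surface at z = 0. Lengths are in m, angles in rad, forces in N, time in s.
With the tool pointing down it reaches from about 0.425 to 0.925 m from the base axis. Payload 6.8 kg.
Tool frame: the origin (TCP) lies on the mounting face of the last link; the fingertips stand 173 mm ahead of it and the grasp point (between the pads) lies 155 mm ahead of it (ctrl.grasp_offset is the distance from the TCP to the grasp point, in m); z points along the fingers, y is the line along which they close (so a half turn about z gives the same grasp; the last joint's range is limited). The gripper opens to 85 mm and grips with 20 to 120 N. Pads are 22 mm wide; open, the fingers measure 114 mm over their backs; the gripper's body (76 mm by 85 mm) begins 54 mm behind the grasp point. The pads swing forward as they close: fully open they stand 13 mm farther back than shut.
Start: joints at [1.055, 0.477, 0.022, 1.555, -0.011, 1.109, -0.083], TCP at [0.268, -0.62, 0.405] pointing down, gripper open.
Joint ranges: [-2.96, 2.96], [-0.34, 2.1], [-1.41, 1.46], [0.24, 2.44], [-1.37, 4.51], [0.17, 1.92], [-2.96, 2.96]. Speed limits (rad/s): [2.39, 2.39, 3.14, 3.14, 3.14, 3.14, 3.14].

## Interface

Orientations are given as a rotation vector (axis times angle).
In Python, from bench import sensors, eyes, ctrl, spotter gives the robot as it stands.
- The arm moves only by the tool move_arm, never from a script. Its argument "moves" is a list of rows, each an object of numbers: "tx", "ty", "tz": the shift along the tool's x, y, z each as a share of 15 cm, from -1 to 1; "twist": the turn about the tool's z as a share of pi rad, from -1 to 1. In form: [{"tx": .., "ty": .., "tz": .., "twist": ..}, ...]. A call has 1 to 20 rows; each row shifts and turns the commanded pose from where the row before left it, along the tool's axes as they then stand; what a row does not reach is not made up. A row lasts 1/8 s, in which the tool goes at most 62.5 mm and 10.7 degrees, less where a joint would pass 70% of its speed; a pose out of reach is approached as far as the arm can. A call with a number of a shift or a turn outside -1 to 1 is refused whole. A call with a gripper value outside its range is refused whole. "grip" is the opening, from 0 (shut) to 1 (fully open), set as the call begins (left out, the last holds). The fingers move at their own pace and stop on an object; "grip_force" is the grip in N (left out, the last holds). Time passes only in rows, so rows that do not move let the fingers close. It gives the time, the measured TCP pose, the force, the opening and the grip force at its end, in the units of the state.
- sensors.get_obs(): the state, without advancing time (a new reading comes with each control period).
- eyes.camera(name): name is "side" or "top"; returns a dict with "img" (400x640x3 uint8, red, green, blue), "range_z" (400x640 float32, m along the optical axis (not along the pixel's ray), 0 where there is no reading), "mtx" (3x3 intrinsics, pixels), "k1" (the pictures are not rectified: a ray, as slopes to the right and down, at radius r is drawn at 1 + k1 r^2 times it, then the intrinsics apply), "rvec" (rotation vector, rad) and "tvec" (3), from world to camera coordinates, as OpenCV has them. Camera axes: x right, y down, z forward; pixel columns grow to the right and rows downward; lengths in m; the calibration is good to about 2 mm. A picture is of the moment at which its call begins.
- ctrl.job_done(): hands the job in; it is judged then, once.
Trained networks look in the newest picture that a camera, given by its name, has taken for a name from the list of things; names that differ only in an ending like _2 or _b are one class to them, and where a whole thing is asked for, a point or a joint stands for the part that bears it (a point fixed in the world has none). Each returns a list of dicts, best first, with "confidence" (0 to 1); they miss things now and then, are a little off and sometimes report something else, mostly with a low value. They report only what shows in the picture. A call takes as long as a camera call. They do not tell look-alikes from the thing itself.
- spotter.masks_of(camera, query): "pixels" (400x640 bool, what is visible of it) and "uv" ([column, row] in pixels, amid what is visible of it).
The state is a dict: "clock": time; "joint_pos": joint angles; "qvel": joint speeds; "effort": joint torques, N m; "position": TCP position; "tool_rot": TCP orientation; "contact_force": force on the tool from outside, world axes, zero at the start; "torque": the same for the moment, N m; "width": finger opening in m; "finger_force": force on a finger pad.
Only numpy, scipy, OpenCV 4.12 (cv2) and the standard library are available. Lean on these libraries where they do the work, as an engineer would, in place of code of your own. Each camera call takes 0.05 s, during which the arm holds its last target. There are 200 camera calls.

## Task

Take the pin tool from its stand, gently press the spring release button at the bottom of the small hole in the filter slide and, keeping it pressed, push the slide fully out of the front of the filter unit. Then put the pin tool back upright in its stand, fully home, and leave the things round about undisturbed. The button sits deeper some days than others, so feel for it and never lean hard on the unit.

Things in the scene. Friction and masses are not known exactly. Their poses are not given: they have to be found in the camera images.
- filter_unit: Grey metal filter unit fixed to the worktop: a channel block 90 mm long (its x) by 50 mm wide (its y), side rails 50 mm high, with a bridge over its rear (x from +8 to +45 mm, top 60 mm high) that carries a dark collar (28 mm across, top at 70 mm). Origin: centre of its underside; x points to the rear (bridge end), so the front where the slide comes out looks along -x; z is up.
- recess (a point): Centre of the mouth of the 13 mm round hole in the top of the filter slide, 46 mm above the worktop; moves with the slide (home: x -14 mm, y 0 in the unit's frame). 4 to 16 mm straight below it (differs every time, not measured) is the face of the spring release button. It yields from 2 N to 11 N over a 5.5 mm stroke, then stops solid; it frees the slide when 4 mm down (8.5 N) or more.
- filter_slide (a joint): Position of the aluminium filter slide (bar 26 mm wide) in the channel: 0 = home and locked, 0.028 m = fully out at its solid end stop; it moves along the unit's -x. Unlocked, it slides with about 3 N. The catch has a second tooth on the way: if the button comes up before the slide is fully out, it locks again within 15 mm. The mechanism bears up to 25 N.
- pin_tool_grip (a point): Centre of the grip of the pin tool: a square grey grip 18 mm wide and 52 mm tall, below it a steel collar 22 mm across and 4 mm thick, and below that a steel pin 7 mm thick and 45 mm long. The point is 75 mm above the pin's tip, z along the tool pointing away from the tip; the sides of the grip look along x and y. The tool weighs about 90 g and stands upright in its stand.
- pin_tip (a point): Tip of the pin tool, on its axis.
- stand_hole (a point): Centre of the mouth of the 13 mm round hole (49 mm deep) in the top of the white tool stand, a 44 mm square block fixed to the worktop, top 50 mm high. With the tool home its pin is in the hole and its collar rests on the top: the tip is then 45 mm below this point.
- timer: White bench timer 66x62x20 mm, bystander; origin at the centre of its underside.
- vial_1: Small capped bottle 22 mm across, 52 mm high, bystander; origin at the centre of its underside.
- petri_a: Covered dish 66 mm across, 16 mm high, bystander; origin at the centre of its underside.
Not all that is in view belongs to the job. Of the things that look like the part that bears pin_tool_grip, the smaller one is meant.

How it is judged:
By the outcome, as a careful person would: the job done as asked, in the order asked, and still so for the second after the job is handed in, with the robot touching nothing.
It also fails if it takes over 48 s, if anything falls off the work surface, if the arm or the gripper's body presses on something with over 40 N, if the wrist force passes 120 N, or if a joint passes its speed limit or range.

## Working session

There is one attempt and no reset: what is moved stays moved. The work goes in short steps, Python scripts to look and compute and a tool call to move; the robot and the scene stay as the last step left them, time stands still between calls to the robot, and variables do not carry over. Pictures are saved under pics/ and viewed, at most 10 in all, crops included, and the job is handed in when it is done.

Besides the shell and the picture viewer there is one more tool, called after "Emit:" by a JSON object that holds its "api" and its "payload". move_arm: Moves the arm, as the interface text tells. Shift numbers are shares of 15 cm and turn numbers shares of pi rad, none past 1 either way. Its arguments: {"type":"object","properties":{"moves":{"type":"array","items":{"type":"object","properties":{"tx":{"type":"number","minimum":-1,"maximum":1},"ty":{"type":"number","minimum":-1,"maximum":1},"tz":{"type":"number","minimum":-1,"maximum":1},"twist":{"type":"number","minimum":-1,"maximum":1}}}},"grip":{"type":"number"},"grip_force":{"type":"number"}},"required":["moves"]}

```bash
mkdir -p pics; cat > h.py <<'E'
import numpy as np, cv2
from bench import sensors, eyes, ctrl, spotter
def pts(c, mask=None):
    h,w=c["range_z"].shape
    v,u=np.nonzero((c["range_z"]>0) if mask is None else (mask&(c["range_z"]>0)))
    return px(c,np.c_[u,v].astype(float),c["range_z"][v,u]),np.c_[u,v]
def px(c,uv,z):
    n=cv2.undistortPoints(np.asarray(uv,float).reshape(-1,1,2),c["mtx"],np.array([c["k1"],0,0,0.]),).reshape(-1,2)
    z=np.asarray(z).reshape(-1,1)
    P=np.hstack([n*z,z]); R=cv2.Rodrigues(np.array(c["rvec"],float))[0]
    return (P-np.array(c["tvec"]).reshape(1,3))@R
def proj(c,P):
    return cv2.projectPoints(np.asarray(P,float).reshape(-1,1,3),np.array(c["rvec"],float),np.array(c["tvec"],float),c["mtx"],np.array([c["k1"],0,0,0.]))[0].reshape(-1,2)
E
python3 - <<'E'
from h import *
for n in("top","side"):
    c=eyes.camera(n); cv2.imwrite(f"pics/{n}0.png",c["img"][:,:,::-1])
    R=cv2.Rodrigues(np.array(c["rvec"],float))[0]; print(n,"cam at",-R.T@np.array(c["tvec"]),c["k1"],c["mtx"][0,0])
    for q in("filter_unit","filter_slide","pin_tool_grip","stand_hole","timer","vial_1","petri_a"):
        for d in spotter.masks_of(n,q)[:4]:
            P,_=pts(c,d["pixels"]); 
            print(q,round(d["confidence"],2),np.round(d["uv"]),d["pixels"].sum(),np.round(np.median(P,0),3) if len(P) else None,np.round(np.percentile(P,[2,98],axis=0),3).tolist() if len(P) else None)
print(sensors.get_obs())
E
```

```text
top cam at [ 0.29829407 -0.45959878  1.05271577] -0.08561863868662212 514.3288597817005
filter_unit 0.7 [250. 174.] 1379 [ 0.528 -0.336  0.048] [[0.485, -0.361, 0.001], [0.572, -0.31, 0.071]]
filter_unit 0.48 [253. 185.] 374 [ 0.51  -0.334  0.045] [[0.486, -0.346, 0.022], [0.538, -0.32, 0.049]]
filter_slide 0.78 [250. 183.] 402 [ 0.51  -0.333  0.045] [[0.486, -0.347, 0.019], [0.539, -0.319, 0.049]]
filter_slide 0.3 [390. 236.] 989 [ 0.407 -0.609  0.018] [[0.376, -0.64, 0.001], [0.439, -0.58, 0.022]]
pin_tool_grip 0.72 [292. 257.] 242 [ 0.355 -0.415  0.134] [[0.343, -0.427, -0.001], [0.376, -0.402, 0.138]]
pin_tool_grip 0.7 [228. 238.] 155 [ 0.391 -0.295  0.104] [[0.382, -0.3, 0.051], [0.4, -0.283, 0.108]]
stand_hole 0.61 [234. 239.] 542 [ 0.386 -0.301  0.048] [[0.368, -0.316, 0.001], [0.419, -0.27, 0.083]]
timer 0.57 [388. 235.] 954 [ 0.407 -0.609  0.018] [[0.376, -0.639, 0.003], [0.438, -0.581, 0.022]]
vial_1 0.65 [330. 253.] 100 [ 0.366 -0.491  0.048] [[0.358, -0.501, 0.006], [0.378, -0.483, 0.054]]
petri_a 0.79 [327. 216.] 821 [ 0.448 -0.484  0.016] [[0.418, -0.514, 0.011], [0.478
[... 1021 characters left out ...]
047]]
{'clock': 0.8, 'joint_pos': array([ 1.05490686,  0.47697659,  0.02238947,  1.55535894, -0.01149318,
        1.10932071, -0.08309467]), 'qvel': array([ 0.00026595, -0.00035822, -0.00149912, -0.00061715, -0.00229358,
       -0.00057425,  0.00031795]), 'effort': array([ 3.30834237e-04, -5.96266544e+01,  1.60620667e+00, -2.81537068e+01,
        1.24133463e-02,  1.48361967e-03,  5.71653871e-07]), 'position': array([ 0.26770984, -0.61966594,  0.40474079]), 'tool_rot': array([3.07645936e+00, 6.36108687e-01, 4.84699554e-05]), 'contact_force': array([-0.0194359 ,  0.51800012,  0.25901381]), 'torque': array([0.02141786, 0.0087805 , 0.0616781 ]), 'finger_force': 0.0, 'width': 0.08564724500441503}
```

View crop.

```bash
python3 - <<'E'
import cv2
a=cv2.imread("pics/top0.png")[130:290,190:430]; b=cv2.imread("pics/side0.png")[170:300,190:430]
cv2.imwrite("pics/crop1.png",cv2.vconcat([cv2.resize(a,None,fx=2,fy=2,interpolation=cv2.INTER_CUBIC),cv2.resize(b,None,fx=2,fy=2,interpolation=cv2.INTER_CUBIC)]))
E
```

```text
(no output)
```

View pics/crop1.png

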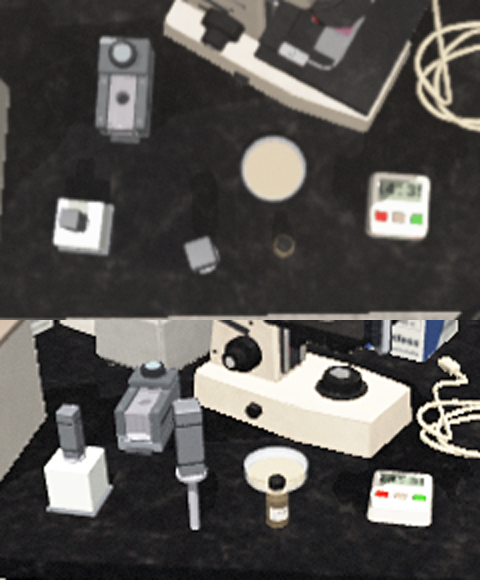

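```bash
python3 - <<'E'
from h import *
C={}
for n in("top","side"):
    c=C[n]=eyes.camera(n)
    P,uv=pts(c)
    def rect(lo,hi,cx,cy,r,tag):
        m=(P[:,2]>lo)&(P[:,2]<hi)&(np.hypot(P[:,0]-cx,P[:,1]-cy)<r)
        Q=P[m]
        if len(Q)<8: print(n,tag,len(Q));return
        rc=cv2.minAreaRect((Q[:,:2]*1000).astype(np.float32)); print(n,tag,len(Q),"c",np.round(rc[0],1),"sz",np.round(rc[1],1),"ang",round(rc[2],1),"medz",np.round(np.median(Q[:,2]),4),"mean",np.round(Q[:,:2].mean(0)*1000,1))
    rect(.095,.115,.391,-.292,.03,"griptop"); rect(.06,.12,.391,-.292,.03,"grip all")
    rect(.046,.054,.391,-.295,.04,"standtop"); rect(.02,.08,.528,-.336,.07,"unit"); rect(.065,.08,.55,-.336,.05,"collar")
    rect(.048,.062,.528,-.336,.07,"rails"); rect(.04,.0475,.528,-.336,.07,"slide")
    m=(P[:,2]>.03)&(P[:,0]>.25)&(P[:,0]<.65)&(P[:,1]>-.27)&(P[:,1]<0)
    if m.any(): print("obst left",np.round(P[m].min(0),3),np.round(P[m].max(0),3),m.sum())
c=C["top"]; g=c["img"].mean(2)
sub=g[170:190,240:262]; print(np.round(sub[4:16,4:18]).astype(int))
w=np.clip(60-g[172:186,244:258],0,None); v,u=np.mgrid[172:186,244:258]
print(np.round((w*u).sum()/w.sum(),2),np.round((w*v).sum()/w.sum(),2))
for d in spotter.masks_of("top","recess")[:3]: print(d["uv"],d["confidence"],d["pixels"].sum())
R=cv2.Rodrigues(np.array(c["rvec"],float))[0];o=-R.T@np.array(c["tvec"])
uvc=[(w*u).sum()/w.sum(),(w*v).sum()/w.sum()]
a=px(c,[uvc],[1.])[0]; d=a-o; print("hole",o+d*(.046-o[2])/d[2])
E
```

```text
top griptop 106 c [ 392.4 -290.9] sz [18.2 18.1] ang 81.9 medz 0.1052 mean [ 391.9 -291.4]
top grip all 144 c [ 392.3 -291. ] sz [18.6 18.1] ang 81.1 medz 0.1043 mean [ 391.1 -292.9]
top standtop 357 c [ 392.4 -290.5] sz [45.  44.3] ang 82.8 medz 0.0497 mean [ 391.  -293.1]
top unit 1231 c [ 530.  -334.4] sz [50.6 91.2] ang 86.5 medz 0.0491 mean [ 528.7 -335.5]
top collar 152 c [ 556.5 -335.9] sz [28.3 25.6] ang 44.9 medz 0.0692 mean [ 556.2 -336. ]
top rails 524 c [ 530.  -334.4] sz [50.4 91.3] ang 86.3 medz 0.0558 mean [ 535.1 -334.5]
top slide 381 c [ 528.5 -334.3] sz [49.7 87.4] ang 86.1 medz 0.0451 mean [ 513.4 -334.3]
obst left [ 0.335 -0.27   0.03 ] [ 0.559 -0.     0.213] 15410
side griptop 93 c [ 388.9 -290.4] sz [18.4 19.2] ang 82.2 medz 0.103 mean [ 387.3 -291.9]
side grip all 278 c [ 388.9 -290.7] sz [20.  19.5] ang 81.1 medz 0.0863 mean [ 385.8 -292. ]
side standtop 235 c [ 390.3 -289.8] sz [46.1 45.8] ang 84.3 medz 0.0489 mean [ 384.5 -292.7]
side unit 911 c [ 528.5 -333.8] sz [51.1 95.6] ang 86.1 medz 0.0455 mean [ 519.  -336.3]
side collar 61 c [ 556.6 -334.4] sz [24.8
[... 515 characters left out ...]
91 195 171]
 [124 187 191 174 127  94  78  72  74  88 129 190 193 171]
 [133 188 191 177 123  78  68  72  72  82 130 191 194 165]
 [143 189 192 182 138  87  69  73  78 100 157 192 193 157]
 [144 189 193 189 165 123  92  94 108 147 183 195 192 149]
 [155 190 194 195 189 167 151 150 162 182 196 197 190 134]
 [164 192 196 198 197 194 189 188 192 196 196 197 190 129]
 [168 194 196 199 197 195 194 196 195 198 198 198 191 132]
 [177 194 196 199 200 196 196 196 195 198 198 197 191 135]]
nan nan
[252.3, 183.6] 0.75 377
[224.0, 239.8] 0.15 162
hole [nan nan nan]<stdin>:19: RuntimeWarning: invalid value encountered in scalar divide
<stdin>:22: RuntimeWarning: invalid value encountered in scalar divide
```

```bash
python3 - <<'E'
from h import *
c=eyes.camera("top"); g=c["img"].mean(2); P,uv=pts(c)
for lo,hi in((.01,.09),(.09,.3)):
  for x in np.arange(.32,.58,.04):
    m=(P[:,2]>lo)&(P[:,2]<hi)&(abs(P[:,0]-x)<.02)&(P[:,1]>-.262)&(P[:,1]<0)
    if m.any(): print(lo,round(x,2),"miny",P[m,1].min().round(3),"maxz",P[m,2].max().round(3))
w=np.clip(150-g[172:186,245:256],0,None); v,u=np.mgrid[172:186,245:256]
uvc=[(w*u).sum()/w.sum(),(w*v).sum()/w.sum()];print(uvc)
R=cv2.Rodrigues(np.array(c["rvec"],float))[0];o=-R.T@np.array(c["tvec"])
a=px(c,[uvc],[1.])[0]; d=a-o; print("hole",o+d*(.046-o[2])/d[2])
E
```

```text
0.01 0.36 miny -0.203 maxz 0.09
0.01 0.4 miny -0.206 maxz 0.089
0.01 0.44 miny -0.208 maxz 0.089
0.01 0.48 miny -0.21 maxz 0.09
0.01 0.52 miny -0.212 maxz 0.09
0.09 0.32 miny -0.209 maxz 0.158
0.09 0.36 miny -0.212 maxz 0.189
0.09 0.4 miny -0.214 maxz 0.209
0.09 0.44 miny -0.216 maxz 0.214
0.09 0.48 miny -0.218 maxz 0.213
0.09 0.52 miny -0.221 maxz 0.161
0.09 0.56 miny -0.221 maxz 0.159
[np.float64(250.88703339882116), np.float64(178.7373280943025)]
hole [ 0.51685582 -0.33359284  0.046     ]
```

Emit:
{"api": "move_arm", "payload": {"moves": [{"twist": -0.0543},{"twist": -0.0543},{"twist": -0.0543},{"twist": -0.0543},{"twist": -0.0543},{"twist": -0.0543},{"tx": 0.19,"ty": 0.0427},{"tx": 0.19,"ty": 0.0427},{"tx": 0.19,"ty": 0.0427},{"tx": 0.19,"ty": 0.0427},{"tx": 0.19,"ty": 0.0427},{"tx": 0.19,"ty": 0.0427},{"tx": 0.19,"ty": 0.0427},{"tx": 0.19,"ty": 0.0427},{"tx": 0.19,"ty": 0.0427},{"tx": 0.19,"ty": 0.0427},{"tx": 0.19,"ty": 0.0427},{"tx": 0.19,"ty": 0.0427}], "grip": 1}}

```text
$.moves[0]: bad value
```

Emit:
{"api": "move_arm", "payload": {"moves": [{"tx": 0,"ty": 0,"tz": 0,"twist": -0.054},{"tx": 0,"ty": 0,"tz": 0,"twist": -0.054},{"tx": 0,"ty": 0,"tz": 0,"twist": -0.054},{"tx": 0,"ty": 0,"tz": 0,"twist": -0.054},{"tx": 0,"ty": 0,"tz": 0,"twist": -0.054},{"tx": 0,"ty": 0,"tz": 0,"twist": -0.055},{"tx": 0.19,"ty": 0.0427,"tz": 0,"twist": 0},{"tx": 0.19,"ty": 0.0427,"tz": 0,"twist": 0},{"tx": 0.19,"ty": 0.0427,"tz": 0,"twist": 0},{"tx": 0.19,"ty": 0.0427,"tz": 0,"twist": 0},{"tx": 0.19,"ty": 0.0427,"tz": 0,"twist": 0},{"tx": 0.19,"ty": 0.0427,"tz": 0,"twist": 0},{"tx": 0.19,"ty": 0.0427,"tz": 0,"twist": 0},{"tx": 0.19,"ty": 0.0427,"tz": 0,"twist": 0},{"tx": 0.19,"ty": 0.0427,"tz": 0,"twist": 0},{"tx": 0.19,"ty": 0.0427,"tz": 0,"twist": 0},{"tx": 0.19,"ty": 0.0427,"tz": 0,"twist": 0},{"tx": 0.19,"ty": 0.0427,"tz": 0,"twist": 0}], "grip": 1}}

```text
clock: 3.25
position: [0.3925, -0.2911, 0.4049]
tool_rot: [2.373, 2.058, 0.0]
contact_force: [-0.8, 0.6, -0.3]
width: 0.0849
finger_force: 0.0
```

Emit:
{"api": "move_arm", "payload": {"moves": [{"tx": 0,"ty": 0,"tz": 0.12,"twist": 0},{"tx": 0,"ty": 0,"tz": 0.12,"twist": 0},{"tx": 0,"ty": 0,"tz": 0.12,"twist": 0},{"tx": 0,"ty": 0,"tz": 0.12,"twist": 0},{"tx": 0,"ty": 0,"tz": 0.12,"twist": 0},{"tx": 0,"ty": 0,"tz": 0.12,"twist": 0},{"tx": 0,"ty": 0,"tz": 0.12,"twist": 0},{"tx": 0,"ty": 0,"tz": 0.12,"twist": 0},{"tx": 0,"ty": 0,"tz": 0.07,"twist": 0},{"tx": 0,"ty": 0,"tz": 0.04,"twist": 0},{"tx": 0,"ty": 0,"tz": 0.02,"twist": 0},{"tx": 0,"ty": 0,"tz": 0,"twist": 0}]}}

```text
clock: 4.75
position: [0.3923, -0.292, 0.2414]
tool_rot: [2.373, 2.058, 0.0]
contact_force: [0.7, -0.0, -0.8]
width: 0.0851
finger_force: 0.0
```

Emit:
{"api": "move_arm", "payload": {"moves": [{"tx": 0,"ty": 0,"tz": 0,"twist": 0},{"tx": 0,"ty": 0,"tz": 0,"twist": 0},{"tx": 0,"ty": 0,"tz": 0,"twist": 0},{"tx": 0,"ty": 0,"tz": 0,"twist": 0},{"tx": 0,"ty": 0,"tz": 0,"twist": 0},{"tx": 0,"ty": 0,"tz": 0,"twist": 0},{"tx": 0,"ty": 0,"tz": 0,"twist": 0},{"tx": 0,"ty": 0,"tz": 0,"twist": 0}], "grip": 0, "grip_force": 70}}

```text
clock: 5.75
position: [0.3923, -0.292, 0.2414]
tool_rot: [2.373, 2.058, 0.0]
contact_force: [-1.6, 0.5, 5.6]
width: 0.0171
finger_force: 68.5
```

Emit:
{"api": "move_arm", "payload": {"moves": [{"tx": 0,"ty": 0,"tz": -0.02,"twist": 0},{"tx": 0,"ty": 0,"tz": -0.04,"twist": 0},{"tx": 0,"ty": 0,"tz": -0.08,"twist": 0},{"tx": 0,"ty": 0,"tz": -0.08,"twist": 0},{"tx": 0,"ty": 0,"tz": -0.08,"twist": 0},{"tx": 0,"ty": 0,"tz": -0.08,"twist": 0},{"tx": 0,"ty": 0,"tz": -0.08,"twist": 0},{"tx": 0,"ty": 0,"tz": -0.02,"twist": 0},{"tx": 0,"ty": 0,"tz": 0,"twist": 0},{"tx": 0,"ty": 0,"tz": 0,"twist": 0}]}}

```text
clock: 7.0
position: [0.392, -0.2919, 0.3128]
tool_rot: [-2.373, -2.058, 0.0]
contact_force: [-0.9, -0.8, -1.1]
width: 0.0171
finger_force: 68.2
```

```bash
python3 - <<'E'
from h import *
for n in("top","side"):
    c=eyes.camera(n); I=c["img"]; 
    uv=proj(c,[[.392,-.291,.08]])[0].astype(int); print(uv)
    cr=I[uv[1]-60:uv[1]+60,uv[0]-80:uv[0]+80,::-1]
    cv2.imwrite(f"pics/l{n}.png",cv2.resize(cr,(640,480),interpolation=cv2.INTER_CUBIC)) if n=="side" else None
    # hole in the stand
    P,p=pts(c); o=(P[:,2]>.045)&(P[:,2]<.055)&(np.hypot(P[:,0]-.391,P[:,1]+.291)<.035)
    rc=cv2.minAreaRect((P[o][:,:2]*1000).astype(np.float32)); print(n,rc)
    t=(P[:,2]>.062)&(P[:,2]<.118)&(np.hypot(P[:,0]-.391,P[:,1]+.291)<.02); print(np.round(P[t].mean(0),4),t.sum())
s=sensors.get_obs(); print(s["contact_force"],s["position"])
E
```

```text
[226 239]
top ((392.0849914550781, -293.6199951171875), (39.415809631347656, 44.522403717041016), 82.28580474853516)
[ 0.3892 -0.293   0.0834] 1
[225 225]
side ((390.51788330078125, -289.87835693359375), (45.26820373535156, 48.554542541503906), 84.6468276977539)
[ 0.389  -0.2904  0.0965] 69
[ 0.2610052  -0.11660191 -0.4557574 ] [ 0.3920365  -0.29190771  0.31274215]
```

View pics/lside.png

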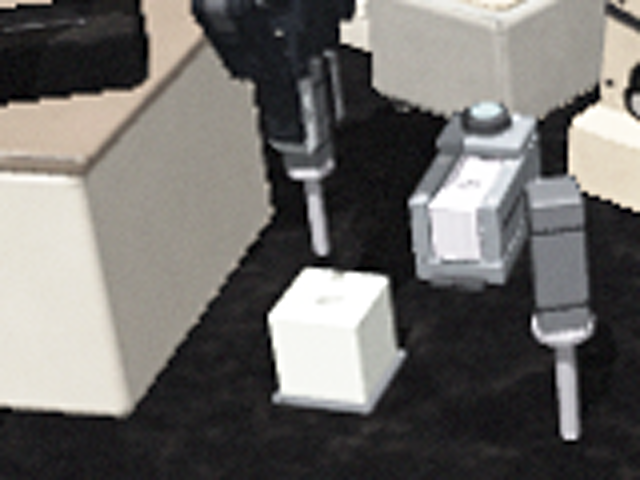

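Emit:
{"api": "move_arm", "payload": {"moves": [{"tx": -0.01,"ty": 0.059,"tz": 0,"twist": 0},{"tx": -0.026,"ty": 0.13,"tz": 0,"twist": 0},{"tx": -0.026,"ty": 0.13,"tz": 0,"twist": 0},{"tx": -0.026,"ty": 0.13,"tz": 0,"twist": 0},{"tx": -0.026,"ty": 0.13,"tz": 0,"twist": 0},{"tx": -0.026,"ty": 0.13,"tz": 0,"twist": 0},{"tx": -0.016,"ty": 0.1,"tz": 0,"twist": 0},{"tx": -0.01,"ty": 0.05,"tz": 0,"twist": 0},{"tx": 0,"ty": 0,"tz": 0,"twist": 0},{"tx": 0,"ty": 0,"tz": 0,"twist": 0}]}}

```text
clock: 8.35
position: [0.5157, -0.3348, 0.3131]
tool_rot: [-2.373, -2.058, 0.001]
contact_force: [-0.1, 0.3, -1.2]
width: 0.0172
finger_force: 68.3
```

```bash
cat > look.py <<'E'
from h import *
import sys
tag=sys.argv[1]; s=sensors.get_obs(); print(s["contact_force"].round(2),s["position"].round(4)); out=[]
for n in("top","side"):
    c=eyes.camera(n); I=c["img"]
    uv=proj(c,[[.516,-.3335,.06]])[0].astype(int); o=uv-[32,32]
    out.append(cv2.resize(I[o[1]:o[1]+64,o[0]:o[0]+64,::-1],(400,400),interpolation=cv2.INTER_CUBIC)); print(n,"crop origin",o,"scale 6.25")
    P,p=pts(c); t=(P[:,2]>.05)&(P[:,2]<.118)&(np.hypot(P[:,0]-s["position"][0],P[:,1]-s["position"][1])<.006)
    print("tip by TCP proj",proj(c,[[*s["position"][:2],s["position"][2]-.2364]]).round(1),"hole proj",proj(c,[[.5164,-.3335,.046]]).round(1))
    for z0 in np.arange(.06,.13,.01):
        q=t&(abs(P[:,2]-z0)<.005)
        if q.sum()>1: print(n,z0.round(2),P[q].mean(0).round(4),q.sum())
cv2.imwrite(f"pics/{tag}.png",cv2.hconcat(out))
E
python3 look.py over
```

```text
[-0.1   0.3  -1.18] [ 0.5157 -0.3348  0.3131]
top crop origin [217 145] scale 6.25
tip by TCP proj [[249.5 176. ]] hole proj [[250.8 179. ]]
side crop origin [229 172] scale 6.25
tip by TCP proj [[261.4 198. ]] hole proj [[262.  210.2]]
side 0.08 [ 0.5133 -0.333   0.0796] 10
side 0.09 [ 0.512  -0.3339  0.0899] 13
side 0.1 [ 0.5132 -0.3331  0.0999] 17
side 0.11 [ 0.5125 -0.3333  0.1106] 12
side 0.12 [ 0.5134 -0.3346  0.1161] 2
```

View pics/over.png

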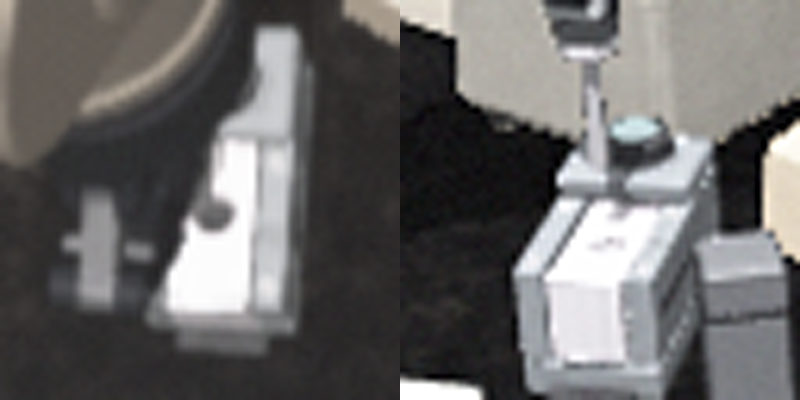

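```bash
python3 - <<'E'
from h import *
c=eyes.camera("side"); I=c["img"].astype(int).mean(2).round().astype(int); Z=c["range_z"]
print("cols 254..272"); 
for v in range(182,216): print(v,I[v,254:272], (Z[v,256:267]*1000).round().astype(int))
x,y,z=sensors.get_obs()["position"]
for h in(.046,.0767,.1): print(proj(c,[[x,y,h],[x+.003,y,h],[x,y+.003,h]]).round(2).tolist())
E
```

```text
cols 254..272
182 [175 176 174 174 131 120 124 168 177 177 178 175 179 173 176 184 183 181] [1110 1109  946  946  950 1104 1100 1093 1094 1092 1089]
183 [174 174 175 177 138 129 122 170 173 174 176 177 173 174 173 183 179 180] [1116 1112  952  947  947 1103 1101 1095 1096 1093 1092]
184 [175 173 174 177 132 125 127 167 174 171 175 175 176 171 173 179 177 177] [1120 1114  949  948  950 1106 1099 1098 1097 1096 1096]
185 [176 178 175 178 140 147 129 165 169 169 172 173 172 170 173 177 173 175] [1118 1114  951  948  952 1103 1104 1099 1101 1091 1091]
186 [173 174 174 175 155 196 162 168 169 169 171 170 174 171 172 179 171 178] [1117 1119  951  950  952 1105 1102 1108 1102 1096 1095]
187 [177 178 174 175 141 192 195 159 169 172 170 173 172 170 170 174 173 177] [1119 1120  953  952  952 1109 1104 1104 1098 1101 1094]
188 [177 177 174 178 127 192 198  91 156 173 172 171 173 172 172 177 173 177] [1123 1117  953  952  953  957 1106 1108 1100 1102 1099]
189 [175 175 177 180  97 185 198 107 161 173 172 169 171 172 170 177 169 184] [1124 1122  956  954  956  959 1107 1108 1106 1101 1101]
190 [1
[... 2877 characters left out ...]
3 982 986 989 993 993 996 993 993 984 986]
212 [131 252 255 255 255 253 247 247 252 253 255 255 255 229 216 222 226 186] [981 976 980 979 991 992 992 976 982 976 975]
213 [233 255 255 254 254 254 255 255 254 255 255 255 237 222 220 224 214 128] [975 970 973 974 975 975 973 977 973 975 968]
214 [255 255 255 254 254 254 254 254 254 254 255 249 212 236 235 226 177 116] [971 973 972 969 972 971 968 971 971 974 964]
215 [255 255 255 254 254 254 254 254 254 255 255 236 224 246 241 220 123  99] [968 967 966 970 965 968 969 967 969 962 959]
[[262.57, 210.38], [262.86, 209.71], [261.23, 210.33]]
[[261.41, 197.98], [261.7, 197.34], [260.05, 197.94]]
[[260.5, 188.31], [260.8, 187.69], [259.12, 188.28]]
```

Emit:
{"api": "move_arm", "payload": {"moves": [{"tx": -0.003,"ty": -0.003,"tz": 0.04,"twist": 0},{"tx": 0,"ty": 0,"tz": 0.06,"twist": 0},{"tx": 0,"ty": 0,"tz": 0.05,"twist": 0},{"tx": 0,"ty": 0,"tz": 0.03,"twist": 0},{"tx": 0,"ty": 0,"tz": 0,"twist": 0},{"tx": 0,"ty": 0,"tz": 0,"twist": 0}]}}

```text
clock: 9.25
position: [0.5159, -0.3353, 0.2864]
tool_rot: [2.373, 2.058, 0.0]
contact_force: [0.3, -0.1, -0.6]
width: 0.0173
finger_force: 68.3
```

Emit:
{"api": "move_arm", "payload": {"moves": [{"tx": 0,"ty": 0,"tz": 0.006,"twist": 0},{"tx": 0,"ty": 0,"tz": 0,"twist": 0}]}}

```text
clock: 9.5
position: [0.5157, -0.3353, 0.2855]
tool_rot: [2.373, 2.058, 0.0]
contact_force: [-0.6, 0.7, -1.8]
width: 0.0172
finger_force: 68.3
```

Emit:
{"api": "move_arm", "payload": {"moves": [{"tx": 0,"ty": 0,"tz": 0.006,"twist": 0},{"tx": 0,"ty": 0,"tz": 0,"twist": 0}]}}

```text
clock: 9.75
position: [0.5157, -0.3353, 0.2844]
tool_rot: [-2.373, -2.058, 0.0]
contact_force: [0.3, 0.9, -1.2]
width: 0.017
finger_force: 68.3
```

Emit:
{"api": "move_arm", "payload": {"moves": [{"tx": 0,"ty": 0,"tz": 0.007,"twist": 0},{"tx": 0,"ty": 0,"tz": 0,"twist": 0}]}}

```text
clock: 10.0
position: [0.5157, -0.3352, 0.2832]
tool_rot: [-2.373, -2.058, 0.0]
contact_force: [-0.1, 0.3, -1.5]
width: 0.0175
finger_force: 68.3
```

Emit:
{"api": "move_arm", "payload": {"moves": [{"tx": 0,"ty": 0,"tz": 0.007,"twist": 0},{"tx": 0,"ty": 0,"tz": 0,"twist": 0}]}}

```text
clock: 10.25
position: [0.5157, -0.3352, 0.2822]
tool_rot: [-2.373, -2.058, 0.0]
contact_force: [-0.2, -0.6, -1.8]
width: 0.0171
finger_force: 68.3
```

Emit:
{"api": "move_arm", "payload": {"moves": [{"tx": 0,"ty": 0,"tz": 0.006,"twist": 0},{"tx": 0,"ty": 0,"tz": 0,"twist": 0}]}}

```text
clock: 10.5
position: [0.5157, -0.3352, 0.2813]
tool_rot: [-2.373, -2.058, 0.0]
contact_force: [-0.1, -0.1, -1.0]
width: 0.0173
finger_force: 68.3
```

Emit:
{"api": "move_arm", "payload": {"moves": [{"tx": 0,"ty": 0,"tz": 0.007,"twist": 0},{"tx": 0,"ty": 0,"tz": 0,"twist": 0}]}}

```text
clock: 10.75
position: [0.5157, -0.3352, 0.2803]
tool_rot: [-2.373, -2.058, 0.0]
contact_force: [-0.4, 0.5, -0.7]
width: 0.0168
finger_force: 68.3
```

Emit:
{"api": "move_arm", "payload": {"moves": [{"tx": 0,"ty": 0,"tz": 0.007,"twist": 0},{"tx": 0,"ty": 0,"tz": 0,"twist": 0}]}}

```text
clock: 11.0
position: [0.5157, -0.3352, 0.2792]
tool_rot: [-2.373, -2.058, 0.0]
contact_force: [0.4, 0.4, -0.9]
width: 0.0173
finger_force: 68.3
```

Emit:
{"api": "move_arm", "payload": {"moves": [{"tx": 0,"ty": 0,"tz": 0.007,"twist": 0},{"tx": 0,"ty": 0,"tz": 0,"twist": 0}]}}

```text
clock: 11.25
position: [0.5157, -0.3352, 0.2782]
tool_rot: [-2.373, -2.058, 0.0]
contact_force: [0.3, 0.0, -1.2]
width: 0.0174
finger_force: 68.3
```

Emit:
{"api": "move_arm", "payload": {"moves": [{"tx": 0,"ty": 0,"tz": 0.007,"twist": 0},{"tx": 0,"ty": 0,"tz": 0,"twist": 0}]}}

```text
clock: 11.5
position: [0.5157, -0.3352, 0.2771]
tool_rot: [-2.373, -2.058, 0.0]
contact_force: [0.2, 0.6, -0.5]
width: 0.0169
finger_force: 68.3
```

Emit:
{"api": "move_arm", "payload": {"moves": [{"tx": 0,"ty": 0,"tz": 0.007,"twist": 0},{"tx": 0,"ty": 0,"tz": 0,"twist": 0}]}}

```text
clock: 11.75
position: [0.5157, -0.3352, 0.2761]
tool_rot: [-2.373, -2.058, 0.0]
contact_force: [0.2, 0.0, -0.8]
width: 0.0173
finger_force: 68.3
```

Emit:
{"api": "move_arm", "payload": {"moves": [{"tx": 0,"ty": 0,"tz": 0.007,"twist": 0},{"tx": 0,"ty": 0,"tz": 0,"twist": 0}]}}

```text
clock: 12.0
position: [0.5157, -0.3352, 0.275]
tool_rot: [-2.373, -2.058, 0.0]
contact_force: [-0.2, -0.4, -1.0]
width: 0.0169
finger_force: 68.3
```

Emit:
{"api": "move_arm", "payload": {"moves": [{"tx": 0,"ty": 0,"tz": 0.007,"twist": 0},{"tx": 0,"ty": 0,"tz": 0,"twist": 0}]}}

```text
clock: 12.25
position: [0.5157, -0.3352, 0.274]
tool_rot: [-2.373, -2.058, 0.0]
contact_force: [0.1, 1.5, -0.9]
width: 0.0172
finger_force: 68.3
```

Emit:
{"api": "move_arm", "payload": {"moves": [{"tx": 0,"ty": 0,"tz": 0.007,"twist": 0},{"tx": 0,"ty": 0,"tz": 0,"twist": 0}]}}

```text
clock: 12.5
position: [0.5158, -0.3353, 0.2732]
tool_rot: [2.373, 2.058, 0.0]
contact_force: [-0.4, -0.1, 0.4]
width: 0.0175
finger_force: 68.3
```

Emit:
{"api": "move_arm", "payload": {"moves": [{"tx": 0,"ty": 0,"tz": 0.007,"twist": 0},{"tx": 0,"ty": 0,"tz": 0,"twist": 0}]}}

```text
clock: 12.75
position: [0.5158, -0.3353, 0.2721]
tool_rot: [2.373, 2.058, 0.0]
contact_force: [-0.6, -0.1, 2.8]
width: 0.0172
finger_force: 68.5
```

Emit:
{"api": "move_arm", "payload": {"moves": [{"tx": 0,"ty": 0,"tz": 0.007,"twist": 0},{"tx": 0,"ty": 0,"tz": 0.007,"twist": 0},{"tx": 0,"ty": 0,"tz": 0,"twist": 0}]}}

```text
clock: 13.12
position: [0.5158, -0.3353, 0.2701]
tool_rot: [2.373, 2.058, -0.0]
contact_force: [-1.2, -0.1, 5.4]
width: 0.0177
finger_force: 69.0
```

Emit:
{"api": "move_arm", "payload": {"moves": [{"tx": 0,"ty": 0,"tz": 0.007,"twist": 0},{"tx": 0,"ty": 0,"tz": 0,"twist": 0},{"tx": 0,"ty": 0,"tz": 0,"twist": 0}]}}

```text
clock: 13.5
position: [0.5158, -0.3353, 0.2693]
tool_rot: [2.373, 2.058, -0.0]
contact_force: [-2.8, -0.1, 6.5]
width: 0.017
finger_force: 69.2
```

Emit:
{"api": "move_arm", "payload": {"moves": [{"tx": 0,"ty": 0,"tz": 0.007,"twist": 0},{"tx": 0,"ty": 0,"tz": 0,"twist": 0},{"tx": 0,"ty": 0,"tz": 0,"twist": 0}]}}

```text
clock: 13.88
position: [0.5158, -0.3354, 0.2684]
tool_rot: [2.373, 2.058, -0.0]
contact_force: [-2.7, 0.2, 7.5]
width: 0.017
finger_force: 69.4
```

```bash
python3 - <<'E'
from h import *
for i in range(4):
    s=sensors.get_obs(); print(s["clock"],s["contact_force"].round(2),s["position"].round(5)); eyes.camera("side")
E
```

```text
13.875 [-2.67  0.24  7.54] [ 0.51583 -0.33535  0.26842]
13.925 [-2.28  1.23  7.11] [ 0.5158  -0.33536  0.26839]
13.975 [-3.04  1.27  8.24] [ 0.51578 -0.33535  0.2684 ]
14.025 [-2.08  0.66  7.55] [ 0.5158  -0.33531  0.26842]
```

Emit:
{"api": "move_arm", "payload": {"moves": [{"tx": 0,"ty": 0,"tz": 0.0035,"twist": 0},{"tx": 0,"ty": 0,"tz": 0,"twist": 0},{"tx": -0.001,"ty": -0.0133,"tz": 0,"twist": 0},{"tx": -0.001,"ty": -0.0133,"tz": 0,"twist": 0},{"tx": 0,"ty": 0,"tz": 0,"twist": 0}]}}

```text
clock: 14.7
position: [0.5134, -0.335, 0.2688]
tool_rot: [2.369, 2.056, 0.005]
contact_force: [1.2, 1.1, 7.2]
width: 0.0172
finger_force: 69.2
```

```bash
python3 - <<'E'
from h import *
for i in range(3):
    s=sensors.get_obs(); print(s["clock"],s["contact_force"].round(2),s["position"].round(5)); eyes.camera("side")
E
```

```text
14.7 [1.16 1.09 7.24] [ 0.51342 -0.33499  0.26877]
14.75 [2.3  0.94 6.77] [ 0.51345 -0.33497  0.26879]
14.8 [1.84 0.05 7.84] [ 0.51344 -0.33496  0.26874]
```

Emit:
{"api": "move_arm", "payload": {"moves": [{"tx": 0,"ty": 0,"tz": 0.0045,"twist": 0},{"tx": 0,"ty": 0,"tz": 0,"twist": 0}]}}

```text
clock: 15.1
position: [0.5135, -0.335, 0.2681]
tool_rot: [2.369, 2.056, 0.005]
contact_force: [1.4, 0.8, 7.9]
width: 0.0171
finger_force: 69.3
```

```bash
python3 - <<'E'
from h import *
f=[]
for i in range(4):
    s=sensors.get_obs(); f.append(s["contact_force"]); eyes.camera("side")
print(np.mean(f,0).round(2),s["position"].round(5),s["tool_rot"].round(4),s["joint_pos"].round(3),s["torque"].round(2))
E
```

```text
[1.36 0.93 8.39] [ 0.51348 -0.33498  0.26816] [2.3694 2.0559 0.0046] [ 0.714  0.551 -0.317  1.805  0.225  0.816  0.145] [ 0.19 -0.4   0.03]
```

Emit:
{"api": "move_arm", "payload": {"moves": [{"tx": -0.001,"ty": -0.0133,"tz": 0,"twist": 0},{"tx": -0.001,"ty": -0.0133,"tz": 0,"twist": 0},{"tx": 0,"ty": 0,"tz": 0,"twist": 0}]}}

```text
clock: 15.68
position: [0.5096, -0.3347, 0.2683]
tool_rot: [2.369, 2.056, 0.005]
contact_force: [2.8, 1.6, 6.8]
width: 0.0172
finger_force: 69.3
```

```bash
cat > f.py <<'E'
from h import *
f=[]
for i in range(3):
    s=sensors.get_obs(); f.append(s["contact_force"]); eyes.camera("side")
print(s["clock"],np.mean(f,0).round(2),s["position"].round(5),s["tool_rot"].round(4))
E
python3 f.py
```

```text
15.775 [2.08 0.44 7.51] [ 0.50963 -0.3347   0.26823] [2.3691 2.0557 0.0051]
```

Emit:
{"api": "move_arm", "payload": {"moves": [{"tx": 0,"ty": 0,"tz": 0.004,"twist": 0},{"tx": 0,"ty": 0,"tz": 0,"twist": 0},{"tx": -0.001,"ty": -0.0133,"tz": 0,"twist": 0},{"tx": -0.001,"ty": -0.0133,"tz": 0,"twist": 0},{"tx": 0,"ty": 0,"tz": 0,"twist": 0}]}}

```text
clock: 16.45
position: [0.5057, -0.3344, 0.2678]
tool_rot: [2.369, 2.055, 0.005]
contact_force: [2.5, 0.6, 9.1]
width: 0.0171
finger_force: 69.4
```

```bash
python3 f.py
```

```text
16.55 [1.94 0.67 8.78] [ 0.50575 -0.33444  0.26779] [2.3688 2.0556 0.0053]
```

Emit:
{"api": "move_arm", "payload": {"moves": [{"tx": -0.001,"ty": -0.0133,"tz": 0,"twist": 0},{"tx": -0.001,"ty": -0.0133,"tz": 0,"twist": 0},{"tx": -0.001,"ty": -0.0133,"tz": 0,"twist": 0},{"tx": 0,"ty": 0,"tz": 0,"twist": 0}]}}

```text
clock: 17.1
position: [0.4997, -0.3341, 0.2677]
tool_rot: [2.369, 2.055, 0.005]
contact_force: [2.0, 0.4, 8.6]
width: 0.0173
finger_force: 69.4
```

```bash
python3 f.py; python3 - <<'E'
from h import *
c=eyes.camera("top"); P,p=pts(c)
m=(P[:,2]>.02)&(P[:,2]<.0475)&(P[:,0]<.53)&(P[:,0]>.43)&(abs(P[:,1]+.333)<.011)
print("front x",np.sort(P[m,0])[:5].round(4))
E
```

```text
17.2 [1.99 0.84 8.35] [ 0.49977 -0.33401  0.26776] [2.3688 2.0556 0.0053]
front x [0.4715 0.4716 0.4717 0.4717 0.4719]
```

Emit:
{"api": "move_arm", "payload": {"moves": [{"tx": -0.001,"ty": -0.0133,"tz": 0.001,"twist": 0},{"tx": -0.001,"ty": -0.0133,"tz": 0,"twist": 0},{"tx": -0.001,"ty": -0.0133,"tz": 0,"twist": 0},{"tx": 0,"ty": 0,"tz": 0,"twist": 0}]}}

```text
clock: 17.8
position: [0.4938, -0.3336, 0.2676]
tool_rot: [2.369, 2.055, 0.005]
contact_force: [2.0, 0.6, 9.2]
width: 0.0174
finger_force: 69.4
```

Emit:
{"api": "move_arm", "payload": {"moves": [{"tx": -0.001,"ty": -0.0133,"tz": 0,"twist": 0},{"tx": -0.001,"ty": -0.0133,"tz": 0,"twist": 0},{"tx": 0,"ty": 0,"tz": 0,"twist": 0}]}}

```text
clock: 18.18
position: [0.4898, -0.3334, 0.2676]
tool_rot: [2.369, 2.055, 0.005]
contact_force: [3.0, 0.5, 8.5]
width: 0.017
finger_force: 69.4
```

```bash
python3 f.py
```

```text
18.275 [2.01 0.61 8.67] [ 0.4898  -0.33335  0.2676 ] [2.3688 2.0556 0.0053]
```

Now 1.2 mm per call until the stop.

Emit:
{"api": "move_arm", "payload": {"moves": [{"tx": -0.001,"ty": -0.01,"tz": 0,"twist": 0},{"tx": -0.001,"ty": -0.006,"tz": 0,"twist": 0},{"tx": 0,"ty": 0,"tz": 0,"twist": 0}]}}

```text
clock: 18.7
position: [0.4875, -0.3332, 0.2676]
tool_rot: [2.369, 2.056, 0.006]
contact_force: [2.2, 0.9, 9.1]
width: 0.0173
finger_force: 69.4
```

Emit:
{"api": "move_arm", "payload": {"moves": [{"tx": 0,"ty": -0.008,"tz": 0,"twist": 0},{"tx": 0,"ty": 0,"tz": 0,"twist": 0}]}}

```text
clock: 18.95
position: [0.4863, -0.3331, 0.2676]
tool_rot: [2.369, 2.056, 0.006]
contact_force: [1.9, 1.1, 8.8]
width: 0.0171
finger_force: 69.4
```

```bash
python3 f.py
```

```text
19.05 [2.36 0.82 8.67] [ 0.48629 -0.33313  0.26761] [2.3686 2.0556 0.0055]
```

Emit:
{"api": "move_arm", "payload": {"moves": [{"tx": 0,"ty": -0.008,"tz": 0,"twist": 0},{"tx": 0,"ty": 0,"tz": 0,"twist": 0}]}}

```text
clock: 19.35
position: [0.4854, -0.333, 0.2678]
tool_rot: [2.368, 2.055, 0.006]
contact_force: [3.5, 1.1, 9.9]
width: 0.0174
finger_force: 69.5
```

Emit:
{"api": "move_arm", "payload": {"moves": [{"tx": 0,"ty": -0.007,"tz": 0,"twist": 0},{"tx": 0,"ty": 0,"tz": 0,"twist": 0}]}}

```text
clock: 19.6
position: [0.4849, -0.3328, 0.268]
tool_rot: [2.367, 2.055, 0.008]
contact_force: [4.8, 0.1, 8.8]
width: 0.017
finger_force: 69.3
```

```bash
python3 f.py
```

```text
19.7 [4.56 0.24 8.37] [ 0.48487 -0.33283  0.26798] [2.3667 2.0546 0.0077]
```

Emit:
{"api": "move_arm", "payload": {"moves": [{"tx": 0,"ty": -0.008,"tz": 0.002,"twist": 0},{"tx": 0,"ty": 0,"tz": 0,"twist": 0}]}}

```text
clock: 20.0
position: [0.4841, -0.3327, 0.2679]
tool_rot: [2.366, 2.054, 0.009]
contact_force: [5.1, 0.7, 7.7]
width: 0.0175
finger_force: 69.4
```

Emit:
{"api": "move_arm", "payload": {"moves": [{"tx": 0,"ty": -0.008,"tz": 0.002,"twist": 0},{"tx": 0,"ty": 0,"tz": 0,"twist": 0}]}}

```text
clock: 20.25
position: [0.4835, -0.3326, 0.2679]
tool_rot: [2.364, 2.053, 0.011]
contact_force: [7.3, 1.0, 7.7]
width: 0.0175
finger_force: 69.3
```

```bash
python3 f.py;  python3 - <<'E'
from h import *
c=eyes.camera("top"); P,p=pts(c)
m=(P[:,2]>.02)&(P[:,2]<.0475)&(P[:,0]<.53)&(P[:,0]>.43)&(abs(P[:,1]+.333)<.011)
print("front x",np.sort(P[m,0])[:5].round(4))
E
```

```text
20.35 [7.1  0.32 7.92] [ 0.48356 -0.33261  0.26794] [2.3642 2.0532 0.0105]
front x [0.4577 0.4577 0.4577 0.4579 0.4579]
```

Emit:
{"api": "move_arm", "payload": {"moves": [{"tx": 0,"ty": 0,"tz": -0.02,"twist": 0},{"tx": 0,"ty": 0,"tz": -0.02,"twist": 0},{"tx": 0,"ty": 0.02,"tz": 0,"twist": 0},{"tx": 0,"ty": 0,"tz": 0,"twist": 0},{"tx": 0,"ty": 0,"tz": -0.05,"twist": 0},{"tx": 0,"ty": 0,"tz": -0.08,"twist": 0},{"tx": 0,"ty": 0,"tz": -0.08,"twist": 0},{"tx": 0,"ty": 0,"tz": -0.06,"twist": 0},{"tx": 0,"ty": 0,"tz": 0,"twist": 0},{"tx": 0,"ty": 0,"tz": 0,"twist": 0}]}}

```text
clock: 21.7
position: [0.4822, -0.3329, 0.3114]
tool_rot: [-2.373, -2.058, 0.001]
contact_force: [0.3, -0.1, -1.7]
width: 0.0173
finger_force: 69.5
```

```bash
python3 f.py;  python3 - <<'E'
from h import *
c=eyes.camera("top"); P,p=pts(c)
m=(P[:,2]>.02)&(P[:,2]<.0475)&(P[:,0]<.53)&(P[:,0]>.43)&(abs(P[:,1]+.333)<.011)
print("front x",np.sort(P[m,0])[:5].round(4))
s=sensors.get_obs()["position"]
o=[cv2.resize(c["img"][140:220,210:290,::-1],(400,400),interpolation=cv2.INTER_CUBIC)]
c=eyes.camera("side"); uv=proj(c,[[*s[:2],s[2]-.22]])[0].astype(int); print("org",uv-40,s)
o.append(cv2.resize(c["img"][uv[1]-40:uv[1]+40,uv[0]-40:uv[0]+40,::-1],(400,400),interpolation=cv2.INTER_CUBIC))
cv2.imwrite("pics/out.png",cv2.hconcat(o))
P,p=pts(c)
for z in np.arange(s[2]-.235,s[2]-.175,.006):
    t=(abs(P[:,2]-z)<.003)&(np.hypot(P[:,0]-s[0],P[:,1]-s[1])<.02)
    if t.any(): print(z.round(3),P[t].mean(0).round(4),t.sum(), p[t].mean(0).round(2))
E
```

```text
21.8 [ 0.08  0.22 -1.05] [ 0.48228 -0.33286  0.31121] [-2.3728e+00 -2.0576e+00  5.0000e-04]
front x [0.4572 0.4574 0.4578 0.4578 0.4578]
org [216 159] [ 0.48237868 -0.33286014  0.31128644]
0.076 [ 0.4788 -0.3314  0.0766] 8 [256.   206.12]
0.082 [ 0.479  -0.3313  0.0827] 8 [255.75 203.5 ]
0.088 [ 0.4791 -0.3315  0.0886] 10 [255.6 201. ]
0.094 [ 0.479  -0.3315  0.0944] 9 [255.33 198.56]
0.1 [ 0.4793 -0.3309  0.0997] 6 [254.83 196.17]
0.106 [ 0.4791 -0.3319  0.1061] 10 [255.  193.5]
0.112 [ 0.4797 -0.3312  0.112 ] 10 [254.5 190.8]
0.118 [ 0.4743 -0.3312  0.1199] 8 [253.5 188.5]
0.124 [ 0.475  -0.3325  0.1239] 37 [254.05 186.62]
0.13 [ 0.4758 -0.3339  0.1303] 28 [254.5  183.61]
```

View pics/out.png

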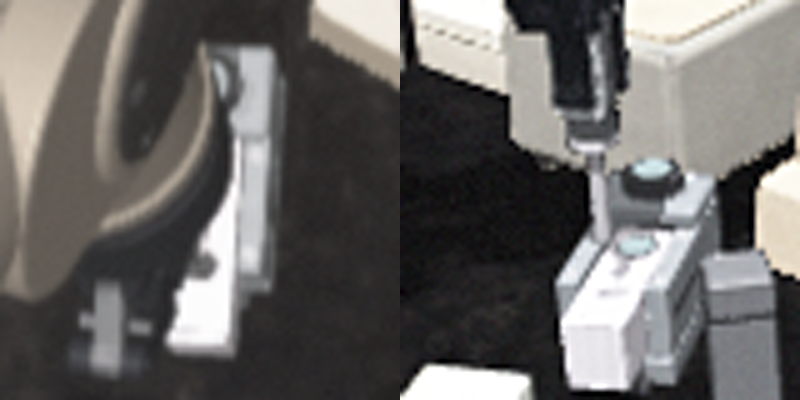

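Emit:
{"api": "move_arm", "payload": {"moves": [{"tx": 0.015,"ty": -0.054,"tz": 0,"twist": 0},{"tx": 0.03,"ty": -0.1,"tz": 0,"twist": 0},{"tx": 0.03,"ty": -0.1,"tz": 0,"twist": 0},{"tx": 0.03,"ty": -0.1,"tz": 0,"twist": 0},{"tx": 0.03,"ty": -0.1,"tz": 0,"twist": 0},{"tx": 0.03,"ty": -0.1,"tz": 0,"twist": 0},{"tx": 0.02,"ty": -0.08,"tz": 0,"twist": 0},{"tx": 0,"ty": 0,"tz": 0,"twist": 0},{"tx": 0,"ty": 0,"tz": 0,"twist": 0}]}}

```text
clock: 23.08
position: [0.3927, -0.2922, 0.3119]
tool_rot: [2.373, 2.058, 0.001]
contact_force: [-0.1, 0.3, -0.8]
width: 0.0171
finger_force: 69.6
```

```bash
python3 f.py;  python3 - <<'E'
from h import *
s=sensors.get_obs()["position"]
c=eyes.camera("side"); uv=proj(c,[[.392,-.291,.06]])[0].astype(int); print("org",uv-30,s)
cv2.imwrite("pics/st.png",cv2.resize(c["img"][uv[1]-30:uv[1]+30,uv[0]-30:uv[0]+30,::-1],(480,480),interpolation=cv2.INTER_CUBIC))
P,p=pts(c)
for z in np.arange(s[2]-.235,s[2]-.195,.006):
    t=(abs(P[:,2]-z)<.003)&(np.hypot(P[:,0]-s[0],P[:,1]-s[1])<.02)
    if t.any(): print(z.round(3),P[t].mean(0).round(4),t.sum(), p[t].mean(0).round(2))
E
```

```text
23.175 [ 0.33  0.15 -0.99] [ 0.39286 -0.29221  0.31181] [2.3729e+00 2.0579e+00 8.0000e-04]
org [196 204] [ 0.39280606 -0.29212665  0.31173096]
0.077 [ 0.3899 -0.2906  0.0766] 6 [225.  227.5]
0.083 [ 0.3894 -0.2908  0.0827] 11 [224.64 224.91]
0.089 [ 0.3906 -0.2905  0.0877] 9 [224.33 222.33]
0.095 [ 0.3895 -0.2911  0.0947] 10 [224.  219.5]
0.101 [ 0.3902 -0.2909  0.1006] 11 [223.64 216.64]
0.107 [ 0.3904 -0.2907  0.1057] 8 [223.25 214.25]
0.113 [ 0.3896 -0.2911  0.1122] 11 [222.91 211.45]
```

View pics/st.png

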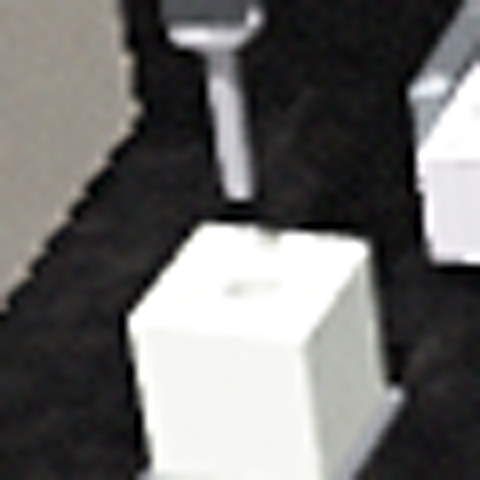

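Emit:
{"api": "move_arm", "payload": {"moves": [{"tx": 0.001,"ty": -0.005,"tz": 0.04,"twist": 0},{"tx": 0,"ty": 0,"tz": 0.06,"twist": 0},{"tx": 0,"ty": 0,"tz": 0.04,"twist": 0},{"tx": 0,"ty": 0,"tz": 0.015,"twist": 0},{"tx": 0,"ty": 0,"tz": 0,"twist": 0},{"tx": 0,"ty": 0,"tz": 0.015,"twist": 0},{"tx": 0,"ty": 0,"tz": 0,"twist": 0}]}}

```text
clock: 24.15
position: [0.3916, -0.2917, 0.2862]
tool_rot: [2.373, 2.058, -0.0]
contact_force: [-0.3, -0.8, -0.8]
width: 0.017
finger_force: 69.6
```

Emit:
{"api": "move_arm", "payload": {"moves": [{"tx": 0,"ty": 0,"tz": 0.01,"twist": 0},{"tx": 0,"ty": 0,"tz": 0,"twist": 0}]}}

```text
clock: 24.4
position: [0.3916, -0.2917, 0.2846]
tool_rot: [-2.373, -2.058, 0.0]
contact_force: [-0.2, 0.8, -1.3]
width: 0.0172
finger_force: 69.6
```

Emit:
{"api": "move_arm", "payload": {"moves": [{"tx": 0,"ty": 0,"tz": 0.02,"twist": 0},{"tx": 0,"ty": 0,"tz": 0,"twist": 0}]}}

```text
clock: 24.65
position: [0.3915, -0.2917, 0.2814]
tool_rot: [-2.373, -2.058, 0.0]
contact_force: [-0.3, 0.1, -1.4]
width: 0.0172
finger_force: 69.6
```

Emit:
{"api": "move_arm", "payload": {"moves": [{"tx": 0,"ty": 0,"tz": 0.03,"twist": 0},{"tx": 0,"ty": 0,"tz": 0.05,"twist": 0},{"tx": 0,"ty": 0,"tz": 0.05,"twist": 0},{"tx": 0,"ty": 0,"tz": 0.05,"twist": 0},{"tx": 0,"ty": 0,"tz": 0.04,"twist": 0},{"tx": 0,"ty": 0,"tz": 0.02,"twist": 0},{"tx": 0,"ty": 0,"tz": 0,"twist": 0}]}}

```text
clock: 25.52
position: [0.3916, -0.2917, 0.2455]
tool_rot: [-2.373, -2.058, 0.0]
contact_force: [-0.1, -0.5, -0.5]
width: 0.017
finger_force: 69.6
```

Emit:
{"api": "move_arm", "payload": {"moves": [{"tx": 0,"ty": 0,"tz": 0.014,"twist": 0},{"tx": 0,"ty": 0,"tz": 0,"twist": 0}]}}

```text
clock: 25.78
position: [0.3916, -0.2917, 0.2436]
tool_rot: [2.373, 2.058, -0.0]
contact_force: [0.1, -0.2, -1.8]
width: 0.0173
finger_force: 69.6
```

Emit:
{"api": "move_arm", "payload": {"moves": [{"tx": 0,"ty": 0,"tz": 0.006,"twist": 0},{"tx": 0,"ty": 0,"tz": 0,"twist": 0}]}}

```text
clock: 26.02
position: [0.3916, -0.2917, 0.2427]
tool_rot: [2.373, 2.058, 0.0]
contact_force: [-0.5, -0.4, -1.5]
width: 0.0173
finger_force: 69.6
```

Emit:
{"api": "move_arm", "payload": {"moves": [{"tx": 0,"ty": 0,"tz": 0.006,"twist": 0},{"tx": 0,"ty": 0,"tz": 0,"twist": 0}]}}

```text
clock: 26.28
position: [0.3915, -0.2917, 0.2417]
tool_rot: [-2.373, -2.058, 0.0]
contact_force: [-0.2, 0.3, -0.3]
width: 0.0169
finger_force: 69.6
```

Emit:
{"api": "move_arm", "payload": {"moves": [{"tx": 0,"ty": 0,"tz": 0.005,"twist": 0},{"tx": 0,"ty": 0,"tz": 0,"twist": 0}]}}

```text
clock: 26.52
position: [0.3916, -0.2918, 0.2414]
tool_rot: [2.373, 2.058, -0.0]
contact_force: [-1.4, 0.8, 5.4]
width: 0.0173
finger_force: 70.5
```

Emit:
{"api": "move_arm", "payload": {"moves": [{"tx": 0,"ty": 0,"tz": 0,"twist": 0},{"tx": 0,"ty": 0,"tz": 0,"twist": 0},{"tx": 0,"ty": 0,"tz": 0,"twist": 0},{"tx": 0,"ty": 0,"tz": 0,"twist": 0},{"tx": 0,"ty": 0,"tz": 0,"twist": 0},{"tx": 0,"ty": 0,"tz": 0,"twist": 0}], "grip": 0.8, "grip_force": 20}}

```text
clock: 27.28
position: [0.3916, -0.2918, 0.241]
tool_rot: [2.373, 2.058, 0.0]
contact_force: [-0.0, 0.1, 0.3]
width: 0.0681
finger_force: 0.0
```

Emit:
{"api": "move_arm", "payload": {"moves": [{"tx": 0,"ty": 0,"tz": -0.04,"twist": 0},{"tx": 0,"ty": 0,"tz": -0.08,"twist": 0},{"tx": 0,"ty": 0,"tz": -0.12,"twist": 0},{"tx": 0,"ty": 0,"tz": -0.12,"twist": 0},{"tx": 0,"ty": 0,"tz": -0.12,"twist": 0},{"tx": 0,"ty": 0,"tz": -0.12,"twist": 0},{"tx": 0,"ty": 0,"tz": -0.12,"twist": 0},{"tx": 0,"ty": 0,"tz": -0.12,"twist": 0},{"tx": 0,"ty": 0,"tz": -0.12,"twist": 0},{"tx": 0,"ty": 0,"tz": 0,"twist": 0},{"tx": 0,"ty": 0,"tz": 0,"twist": 0}]}}

```text
clock: 28.65
position: [0.3913, -0.2916, 0.3849]
tool_rot: [-2.373, -2.058, 0.0]
contact_force: [-0.5, 1.0, -0.5]
width: 0.0684
finger_force: 0.0
```

```bash
python3 f.py;  python3 - <<'E'
from h import *
o=[]
for n in("top","side"):
    c=eyes.camera(n); P,p=pts(c)
    for q,(x,y,lo,hi,r) in dict(grip=(.391,-.291,.095,.12,.03),vial=(.366,-.491,.03,.06,.03),big=(.355,-.415,.12,.15,.03)).items():
        m=(P[:,2]>lo)&(P[:,2]<hi)&(np.hypot(P[:,0]-x,P[:,1]-y)<r)
        if m.any(): print(n,q,P[m].mean(0).round(4),m.sum(),np.percentile(P[m,2],95).round(4))
    m=(P[:,2]>.02)&(P[:,2]<.0475)&(P[:,0]<.53)&(P[:,0]>.43)&(abs(P[:,1]+.333)<.011)
    print("front x",np.sort(P[m,0])[:4].round(4))
    r=c["img"][130:290,190:430,::-1] if n=="top" else c["img"][170:300,190:430,::-1]
    o.append(cv2.resize(r,None,fx=2,fy=2,interpolation=cv2.INTER_CUBIC))
cv2.imwrite("pics/end.png",cv2.vconcat(o))
E
```

```text
28.75 [-0.11  0.28 -0.15] [ 0.39128 -0.29159  0.38439] [-2.3724e+00 -2.0575e+00  5.0000e-04]
top grip [ 0.3915 -0.2914  0.1046] 105 0.1078
top vial [ 0.3676 -0.4916  0.045 ] 96 0.0549
top big [ 0.3561 -0.4143  0.134 ] 191 0.1375
front x [0.4573 0.4574 0.4575 0.4576]
side grip [ 0.3872 -0.2913  0.1019] 93 0.1057
side vial [ 0.3628 -0.4915  0.042 ] 130 0.0519
side big [ 0.3495 -0.4142  0.1301] 184 0.1351
front x [0.4545 0.4548 0.4549 0.455 ]
```

View pics/end.png

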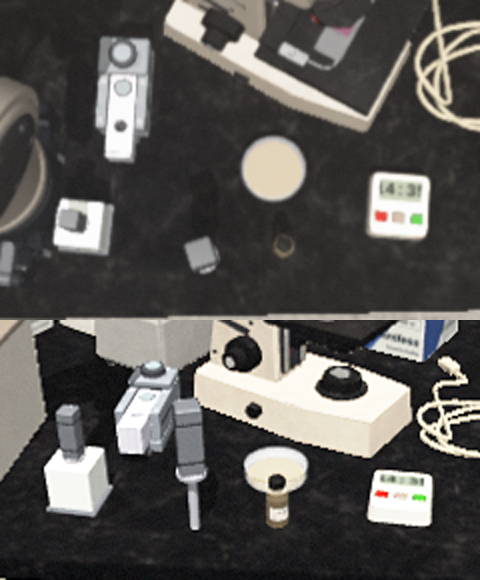

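```bash
python3 -c "
from bench import ctrl; print(ctrl.job_done())"
```

```text
the job is handed in; nothing more can be done
None
```

The job is handed in at about 29 s of the 48 s allowed: the slide was pushed to its end stop with the button held down, the pin tool is back upright and fully home in its stand, and nothing nearby looks disturbed.

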